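# Find the full tin by its weight and clamp it in the holder

## Robot

A 6-joint arm with a two-finger parallel gripper is mounted at the origin on the work surface. World frame = base frame: x ahead of the robot, y to its left, z up, the work surface at z = 0. Lengths are in m, angles in rad, forces in N, time in s.
With the tool pointing down it reaches from about 0.35 to 0.975 m from the base axis. Payload 4.9 kg.
Tool frame: the origin (TCP) lies at the very end of the fingers, on their centre line; the grasp point (between the pads) lies 19 mm behind it; z points along the fingers, y is the line along which they close (so a half turn about z gives the same grasp; the last joint's range is limited). The gripper opens to 85 mm and grips with 20 to 120 N. Pads are 22 mm wide; open, the fingers measure 114 mm over their backs; the gripper's body (76 mm by 85 mm) begins 54 mm behind the grasp point. The pads swing forward as they close: fully open they stand 13 mm farther back than shut.
Start: joints at [1.151, 0.053, 1.613, -0, 1.476, -0.119], TCP at [0.185, 0.597, 0.231] pointing down, gripper open.
Joint ranges: [-3.01, 3.01], [-1.01, 2.22], [0.06, 2.58], [-1.02, 4.17], [0.09, 2.62], [-3.14, 3.14]. Speed limits (rad/s): [2.57, 2.57, 3.14, 3.14, 3.14, 3.14].

## Interface

Orientations are given as a rotation vector (axis times angle).
In Python, from station import get_obs, get_image, get_calibration, finish_job gives the robot as it stands.
- The arm moves only by the tool servo_tool, never from a script. Its argument "increments" is a list of rows, each a list of 5 numbers: the opening, from 0 (shut) to 1 (fully open), then the shift along the tool's x, y, z in mm, then the turn about the tool's z in degrees. In form: [[jaw, tx, ty, tz, spin], ...]. A call has 1 to 12 rows; each row shifts and turns the commanded pose from where the row before left it, along the tool's axes as they then stand; what a row does not reach is not made up. A row lasts 1/8 s, in which the tool goes at most 62.5 mm and 10.7 degrees, less where a joint would pass 70% of its speed; a pose out of reach is approached as far as the arm can. A call is refused whole if a number of a shift passes 62.5 or a number of a turn 10.7, either way. A call with a gripper value outside its range is refused whole. The fingers move at their own pace and stop on an object; "force" is the grip in N (left out, the last holds). Time passes only in rows, so rows that do not move let the fingers close. It gives the time, the measured TCP pose, the force, the opening and the grip force at its end, in the units of the state.
- get_obs(): the state, without advancing time (a new reading comes with each control period).
- get_image(name): name is "scene" or "side" or "wrist"; returns the picture (480x640x3 uint8, red, green, blue); there is no depth.
- get_calibration(name): a dict with "fx", "fy", "cx", "cy" (pixels), "dist_coeffs" ([k1, k2, p1, p2, k3] as OpenCV has them; the pictures are not rectified), "R" (3x3) and "t" (3): a world point X has camera coordinates R X + t; the wrist camera has in their place "mount" (4x4, takes a point from camera to tool coordinates, whose origin is the TCP and whose axes are the flange's). Camera axes: x right, y down, z forward; pixel columns grow to the right and rows downward; lengths in m; the calibration is good to about 2 mm. A picture is of the moment at which its call begins: read the wrist's pose just before it. get_calibration takes no time and is no camera call.
- finish_job(): hands the job in; it is judged then, once.
The state is a dict: "t": time; "q": joint angles; "dq": joint speeds; "effort": joint torques, N m; "tool_pos": TCP position; "tool_rot": TCP orientation; "contact_force": force on the tool from outside, world axes, zero at the start; "wrist_torque": the same for the moment, N m; "opening": finger opening in m; "grip_force": force on a finger pad.
Only numpy, scipy, OpenCV 4.12 (cv2) and the standard library are available. Lean on these libraries where they do the work, as an engineer would, in place of code of your own. Each camera call takes 0.05 s, during which the arm holds its last target. There are 200 camera calls.

## Task

Three matching closed tins stand on the living-room table, and only one of them still has the spare batteries in it: it is clearly heavier, which can only be felt. Find it, stand it in the adjustable clamp holder with its narrow ends towards the jaws, and gently slide the movable jaw up until you feel the tin pressed firmly against the fixed end block, and leave it with no gap at either end. Leave the two empty tins standing where they were and do not disturb the other things on the table.

Things in the scene. Friction and masses are not known exactly. Their poses are not given: they have to be found in the camera images.
- tin_a: One of three matching closed steel tins, opaque: 60 mm along its own x, 84 mm along its own y, 80 mm tall; origin at the centre of its underside, z up. The full one weighs about 0.40 to 0.53 kg, an empty one 0.15 kg; which letter is full changes from run to run and cannot be seen.
- tin_b: One of three matching closed steel tins, opaque: 60 mm along its own x, 84 mm along its own y, 80 mm tall; origin at the centre of its underside, z up. The full one weighs about 0.40 to 0.53 kg, an empty one 0.15 kg; which letter is full changes from run to run and cannot be seen.
- tin_c: One of three matching closed steel tins, opaque: 60 mm along its own x, 84 mm along its own y, 80 mm tall; origin at the centre of its underside, z up. The full one weighs about 0.40 to 0.53 kg, an empty one 0.15 kg; which letter is full changes from run to run and cannot be seen.
- holder: The clamp holder, fixed to the table: wooden base 100 mm along x, 10 mm thick, y from -130 to +120 mm; origin on the table. A fixed end block stands at its +y end; a jaw slides towards it from -y. A tin stands between, its 84 mm side along the holder's y. The sides are open: grip the tin across its 60 mm width to lower it in. Thin guide rails at x = +-40 mm, 15 mm high, are look only.
- seat: The thin rubber sheet on the holder's base that the tin stands on, 66 mm along x, 128 mm along y from the end block towards the jaw; its top is 12 mm above the table. Origin at the foot of the end block's face, same axes as the holder.
- stop: The holder's fixed end block, 90 mm along x, 25 mm thick, its top 62 mm above the table. Origin: centre of the foot of the face that the tin is pressed against, at holder y = +90 mm, 12 mm above the table; same axes as the holder, so the open space lies towards its -y.
- jaw (a joint): Travel of the sliding jaw, m: 0 = fully open (150 mm between jaw and end block), growing as it moves along the holder's +y towards the block, 0.090 at most. About 2 N of friction; it stays where left. Pushing the tin along takes 4 to 6 N in all, with jerks; at the block it stops dead. A steady push of about 8 N, held a moment, seats it. Over 25 N dents the tin.
- jaw_face (a point): Centre of the foot of the sliding jaw's face towards the tin, 12 mm above the table. The jaw reaches 24 mm back from here along the holder's -y, is 90 mm wide along x, its top 61 mm above the table; on it a metal thumb tab, 30 mm along x, 14 mm thick, centred 16 mm behind the face, top 91 mm above the table. Push the jaw from behind or move it by the tab.
- remote: A black television remote, 150 x 42 x 16 mm, lying flat; origin under its centre. Not to be disturbed.
- spectacles: A pair of spectacles standing open on the table, 125 x 115 x 42 mm; the origin is under the bridge, the arms point to its own +x. Not to be disturbed.
- tumbler: A tall lidded drinking tumbler, 74 mm across, 160 mm tall; origin under its centre. Not to be disturbed.
- pen: A thick metal pen, 130 mm long, 11 mm across, lying along its own x; origin under its centre. Not to be disturbed.
- mug: A white mug, 80 mm across, 90 mm tall, handle at its own +y; origin under its centre. Not to be disturbed.
- phone: A black phone lying flat, 150 x 72 x 9 mm; origin under its centre. Not to be disturbed.
Not all that is in view belongs to the job. Leave any purple or yellow look-alike of the tin_b alone.

How it is judged:
By the outcome, as a careful person would: the job done as asked, in the order asked, and still so for the second after the job is handed in, with the robot touching nothing.
It also fails if it takes over 72 s, if anything falls off the work surface, if the arm or the gripper's body presses on something with over 40 N, if the wrist force passes 120 N, or if a joint passes its speed limit or range.

## Working session

There is one attempt and no reset: what is moved stays moved. The work goes in short steps, Python scripts to look and compute and a tool call to move; the robot and the scene stay as the last step left them, time stands still between calls to the robot, and variables do not carry over. Pictures are saved under pics/ and viewed, at most 10 in all, crops included, and the job is handed in when it is done.

Besides the shell and the picture viewer there is one more tool, called after "Call:" by a JSON object that holds its "op" and its "data", one argument or row to a line. servo_tool: Moves the arm, as the interface text tells. Its arguments: {"type":"object","properties":{"increments":{"type":"array"},"force":{"type":"number"}},"required":["increments"]}

```bash
mkdir -p pics; ls; python3 - <<'E'
from station import *
import cv2,json
o=get_obs();print(o)
for n in("scene","side","wrist"):
    im=get_image(n);cv2.imwrite(f"pics/{n}0.png",im[:,:,::-1]);print(n,get_calibration(n))
E
```

```text
pics
{'t': 0.0, 'q': array([ 1.15100609e+00,  5.33552429e-02,  1.61425865e+00,  2.85239849e-05,
        1.47596879e+00, -1.19017668e-01]), 'dq': array([-2.00643680e-04,  3.92245899e-04,  5.86967325e-04,  6.58490808e-06,
       -2.15498541e-04, -8.24344827e-04]), 'effort': array([ 1.11665024e-03, -3.93677258e+01, -3.70179069e+01, -7.78687195e-05,
        6.96096671e-03, -2.32133289e-05]), 'tool_pos': array([0.18491833, 0.59639149, 0.23008511]), 'tool_rot': array([-4.70594192e-01, -3.10558157e+00,  3.00077698e-03]), 'contact_force': array([-0.70466494,  0.10740793, -0.39211441]), 'wrist_torque': array([-0.04415086,  0.02291809,  0.01610429]), 'grip_force': 0.0, 'opening': 0.0852360092831855}
scene {'fx': 487.11786112252355, 'fy': 487.11786112252355, 'cx': 313.1053073397035, 'cy': 231.464821298833, 'dist_coeffs': array([-0.06296595,  0.        ,  0.        ,  0.        ,  0.        ]), 'R': array([[ 0.16847715,  0.98569427, -0.00471854],
       [ 0.79020095, -0.13792143, -0.59712657],
       [-0.58923502,  0.09687358, -0.80213315]]), 't': array([-0.05832322, -0.35918426,  1.42402826])}

[... 246 characters left out ...]

       [-0.06560074, -0.50658154, -0.85969279],
       [ 0.12579574,  0.85047637, -0.51074981]]), 't': array([-0.48110946,  0.0562569 ,  1.31832764])}
wrist {'fx': 340.45672117809863, 'fy': 340.45672117809863, 'cx': 318.1908793898529, 'cy': 245.5021730568811, 'dist_coeffs': array([-0.04966442,  0.        ,  0.        ,  0.        ,  0.        ]), 'mount': array([[-9.27372082e-04, -9.59084123e-01, -2.83119735e-01,
         7.24820875e-02],
       [ 9.99999523e-01, -9.76081942e-04,  3.09870823e-05,
         8.88155712e-04],
       [-3.06067279e-04, -2.83119571e-01,  9.59084571e-01,
        -1.42885299e-01],
       [ 0.00000000e+00,  0.00000000e+00,  0.00000000e+00,
         1.00000000e+00]])}
```

View pics/scene0.png

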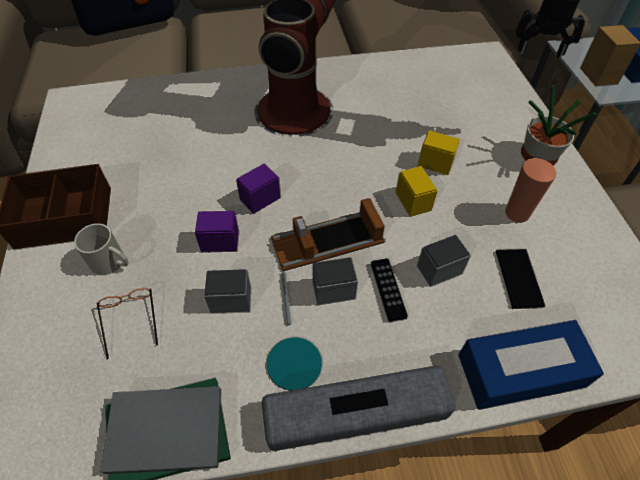

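View pics/side0.png

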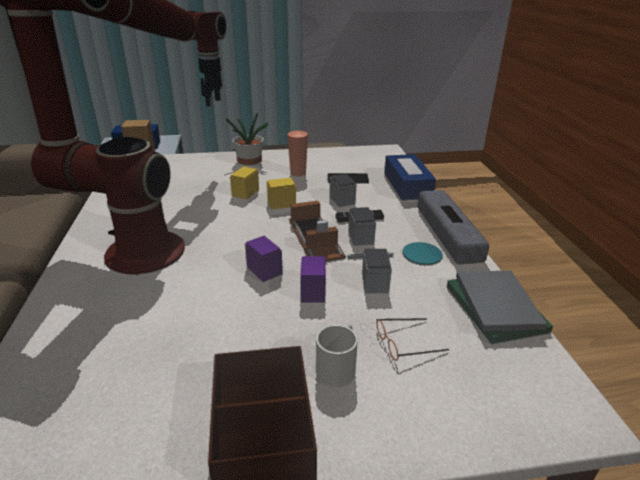

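The scene view shows three grey tins at about (228,291), (335,280) and (444,260), with the holder at (330,238). I'll enlarge that area.

```bash
python3 - <<'E'
import cv2
im=cv2.imread("pics/scene0.png")
a=cv2.resize(im[195:325,195:395],None,fx=4,fy=4,interpolation=cv2.INTER_CUBIC)
a=cv2.convertScaleAbs(a,alpha=1.5,beta=25)
for i in range(0,200,20): cv2.putText(a,str(195+i),(i*4,10),0,.4,(0,0,255),1);cv2.line(a,(i*4,12),(i*4,20),(0,0,255))
for i in range(0,130,10): cv2.putText(a,str(195+i),(0,i*4+4),0,.35,(0,0,255),1)
cv2.imwrite("pics/c1.png",a)
b=cv2.resize(im[225:325,360:480],None,fx=6,fy=6,interpolation=cv2.INTER_CUBIC)
b=cv2.convertScaleAbs(b,alpha=1.5,beta=25)
for i in range(0,120,10): cv2.putText(b,str(360+i),(i*6,10),0,.4,(0,0,255),1);cv2.line(b,(i*6,12),(i*6,20),(0,0,255))
for i in range(0,100,10): cv2.putText(b,str(225+i),(0,i*6+4),0,.35,(0,0,255),1)
cv2.imwrite("pics/c2.png",b)
E
```

```text
(no output)
```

View pics/c1.png

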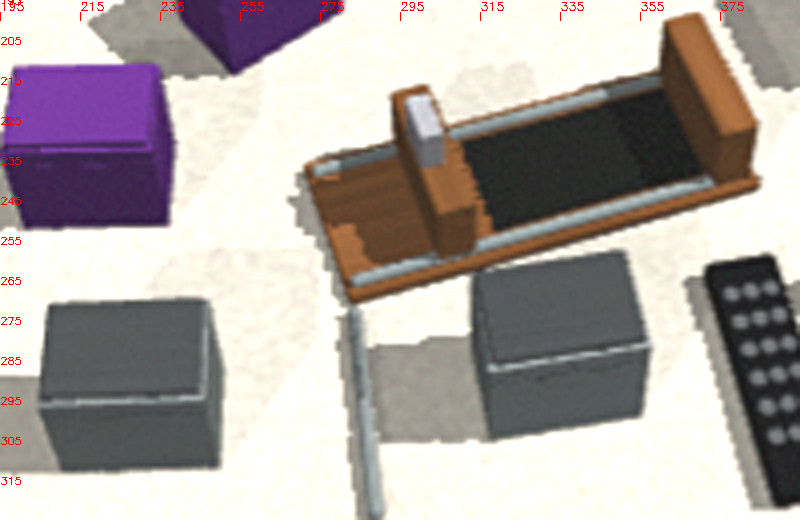

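View pics/c2.png

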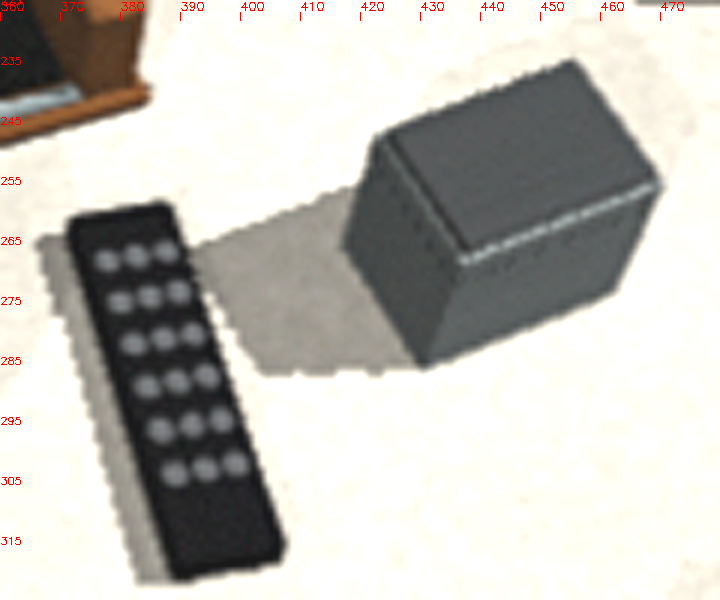

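Tin corners read off: left at (205–251, 270–312), middle at (313–358, 257–305), right at (417–470, 235–286). The holder's end block is at the right (361–385, 198–242), the jaw at the left is nearly open, and the pen and remote flank the middle tin. I'll fit the poses next.

```bash
cat > h.py <<'E'
import numpy as np,cv2
from scipy.optimize import least_squares
from station import *
def proj(P,n="scene"):
    c=get_calibration(n);K=np.array([[c['fx'],0,c['cx']],[0,c['fy'],c['cy']],[0,0,1]])
    return cv2.projectPoints(np.asarray(P,float),cv2.Rodrigues(c['R'])[0],c['t'],K,c['dist_coeffs'])[0][:,0]
def place(p,L):
    c,s=np.cos(p[2]),np.sin(p[2]);L=np.asarray(L,float)
    return np.c_[p[0]+c*L[:,0]-s*L[:,1],p[1]+s*L[:,0]+c*L[:,1],L[:,2]]
def ray(u,v,z,n="scene"):
    c=get_calibration(n);K=np.array([[c['fx'],0,c['cx']],[0,c['fy'],c['cy']],[0,0,1]])
    a=cv2.undistortPoints(np.array([[[u,v]]],float),K,c['dist_coeffs'])[0,0]
    d=c['R'].T@np.r_[a,1];o=-c['R'].T@c['t'];return o+d*(z-o[2])/d[2]
def fit(L,uv,p0):
    r=least_squares(lambda p:(proj(place(p,L))-uv).ravel(),p0,loss='soft_l1');return r.x,np.sqrt(np.mean(r.fun**2))
E
python3 - <<'E'
from h import *
def tin(uv,keys,name):
    uv=np.array(uv)
    for a,b in((30,42),(42,30)):
        L=[[sx*a/1e3,sy*b/1e3,z] for sx,sy,z in keys]
        c=ray(*uv[:4].mean(0),.08)
        for y0 in(0,.4,-.4):
            x,r=fit(L,uv,[c[0],c[1],y0]);print(name,a,b,x[:2].round(4),np.degrees(x[2]).round(1),r.round(2))
k=[(-1,-1,.08),(-1,1,.08),(1,1,.08),(1,-1,.08),(1,-1,0),(1,1,0)]
tin([(207,270.75),(247,269.5),(246.75,294.5),(205,295.5),(210.3,312.3),(249.8,311.8),(250.8,288)],k+[(-1,1,0)],"L")
tin([(313,263),(351.25,257.5),(357.75,281.5),(316.5,287.5),(317.5,304.75),(355.75,298.25)],k,"M")
tin([(423.3,247.5),(456.2,235.3),(470,255.5),(437.2,268.8),(430.8,286.3),(462.5,273.8),(417.2,265.8)],k+[(-1,-1,0)],"R")
L=np.array([(-45,90,62),(-45,115,62),(45,115,62),(45,90,62),(50,-130,0),(-50,-130,10),(50,120,0)])/1e3
uv=np.array([(361.25,200),(370,198),(384.25,225.5),(375,228.75),(282.5,270.25),(271.25,237),(385,241.5)])
h,r=fit(L,uv,[.5,0,0]);print("H",h,np.degrees(h[2]),r,(proj(place(h,L))-uv).round(1).tolist())
J=[(302.5,216.75),(293.25,218),(313.75,245),(304.25,248)]
c,s=np.cos(h[2]),np.sin(h[2])
for q in J:
    w=ray(*q,.061)[:2]-h[:2];print("jaw",[c*w[0]+s*w[1],-s*w[0]+c*w[1]])
for n,q,z in[("pen",(282.5,272),.006),("pen",(288.75,324),.006),("rem",(372,261),.016),("rem",(388,258.5),.016),("rem",(408,317),.016),("rem",(389,321),.016),("tumbler_top",(539,168),.16),("mugtop",(97,236),.09)]:
    print(n,ray(*q,z).round(3))
E
```

```text
L 30 42 [ 0.6049 -0.2226] -7.5 0.8
L 30 42 [ 0.6049 -0.2226] -7.5 0.8
L 30 42 [ 0.6049 -0.2226] -7.5 0.8
L 42 30 [ 0.5962 -0.2141] -9.4 6.21
L 42 30 [ 0.5962 -0.2141] -9.4 6.21
L 42 30 [ 0.5962 -0.2141] -9.4 6.21
M 30 42 [ 0.6187 -0.0012] -0.1 0.86
M 30 42 [ 0.6187 -0.0012] -0.1 0.86
M 30 42 [ 0.6187 -0.0012] -0.1 0.86
M 42 30 [ 6.083e-01 -3.000e-04] 2.3 5.77
M 42 30 [ 6.083e-01 -3.000e-04] 2.3 5.77
M 42 30 [ 6.083e-01 -3.000e-04] 2.3 5.77
R 30 42 [0.6089 0.243 ] 13.0 0.95
R 30 42 [0.6089 0.243 ] 13.0 0.95
R 30 42 [0.6089 0.243 ] 13.0 0.95
R 42 30 [0.6031 0.243 ] 16.4 5.4
R 42 30 [0.6031 0.243 ] 16.4 5.4
R 42 30 [0.6031 0.243 ] 16.4 5.4
H [0.48202401 0.01626054 0.15128891] 8.668215839047669 1.0137010841835876 [[-1.0, -0.6], [0.2, -1.2], [1.3, 0.3], [0.2, -0.1], [-0.1, 1.7], [-1.0, -1.8], [0.3, 1.5]]
jaw [np.float64(-0.03940865159619779), np.float64(-0.05297331605223788)]
jaw [np.float64(-0.042647486535317254), np.float64(-0.07393058811461921)]
jaw [np.float64(0.04300195971367607), np.float64(-0.05350273101957104)]
jaw [np.float64(0.04398382686396697), np.float64(-0.07549097951997079)]
pen [ 0.555 -0.105  0.006]
pen [ 0.683 -0.109  0.006]
rem [0.567 0.096 0.016]
rem [0.567 0.133 0.016]
rem [0.714 0.136 0.016]
rem [0.716 0.095 0.016]
tumbler_top [0.483 0.483 0.16 ]
mugtop [ 0.449 -0.491  0.09 ]
```

```bash
cat >> h.py <<'E'
from scipy.spatial.transform import Rotation as Rn
def go(x,y,z,yaw):
    """remaining spin, and shift in tool frame after that spin; yaw = world angle of tool y (deg)"""
    o=get_obs();R=Rn.from_rotvec(o['tool_rot']).as_matrix()
    a=np.degrees(np.arctan2(R[1,1],R[0,1]));sp=a-yaw
    R2=R@Rn.from_euler('z',sp,degrees=True).as_matrix()
    d=R2.T@(np.array([x,y,z])-o['tool_pos'])*1e3
    print("t",round(o['t'],2),"pos",o['tool_pos'].round(4),"yaw",a.round(2),"tilt",R[:,2].round(3),"spin",sp.round(2),"shift",d.round(1),"q",o['q'].round(2),"F",o['contact_force'].round(2),"op",round(o['opening'],4),"grip",round(o['grip_force'],1))
E
python3 -c "
from h import *
go(.609,.243,.15,13)"
```

```text
t 0.15 pos [0.185  0.5965 0.2303] yaw 72.77 tilt [-0.001 -0.001 -1.   ] spin 59.77 shift [-439.7  333.7   80.6] q [ 1.15  0.05  1.61  0.    1.48 -0.12] F [-0.18 -0.3  -0.31] op 0.0853 grip 0.0
```

Call:
{"op": "servo_tool", "data": {
  "increments": [
    [1, 0, 0, 0, 10],
    [1, 0, 0, 0, 10],
    [1, 0, 0, 0, 10],
    [1, 0, 0, 0, 10],
    [1, 0, 0, 0, 10],
    [1, 0, 0, 0, 9.8]
  ]
}}

```text
t: 0.9
tool_pos: [0.1851, 0.5967, 0.2308]
tool_rot: [1.963, 2.452, -0.001]
contact_force: [-0.2, -0.9, 0.0]
opening: 0.0855
grip_force: 0.0
```

Call:
{"op": "servo_tool", "data": {
  "increments": [
    [1, -20, 15, 0, 0],
    [1, -40, 30, 0, 0],
    [1, -45, 35, 10, 0],
    [1, -45, 35, 10, 0],
    [1, -45, 35, 10, 0],
    [1, -45, 35, 10, 0],
    [1, -45, 35, 10, 0],
    [1, -45, 35, 10, 0],
    [1, -40, 30, 10, 0],
    [1, -40, 25, 10, 0],
    [1, -30, 24, 0, 0],
    [1, 0, 0, 0, 0]
  ]
}}

```text
t: 2.4
tool_pos: [0.6108, 0.241, 0.1506]
tool_rot: [-1.961, -2.454, 0.001]
contact_force: [-1.2, 0.4, -0.7]
opening: 0.0853
grip_force: 0.0
```

```bash
python3 -c "
from h import *
go(.609,.243,.15,13)
im=get_image('wrist');cv2.imwrite('pics/w1.png',im[:,:,::-1])"
```

```text
t 2.4 pos [0.6108 0.241  0.1506] yaw 12.77 tilt [-0.001 -0.    -1.   ] spin -0.23 shift [ 2.3 -1.3  0.6] q [ 0.26  0.19  1.61 -0.    1.35  0.04] F [-1.19  0.41 -0.7 ] op 0.0853 grip 0.0
```

View pics/w1.png

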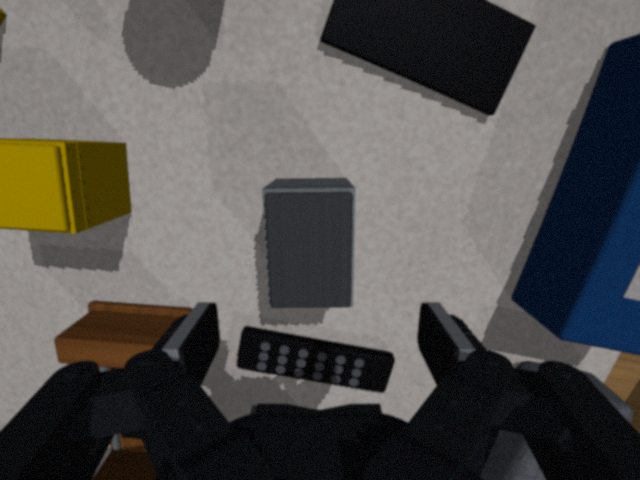

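The wrist view shows the right tin's top at corners (264,189), (354,187), (353,306), (271,306), squarely between the fingers. I'll check it against the scene fit.

```bash
cat >> h.py <<'E'
def wray(uv,z,o):
    c=get_calibration("wrist");K=np.array([[c['fx'],0,c['cx']],[0,c['fy'],c['cy']],[0,0,1]])
    a=cv2.undistortPoints(np.array(uv,float)[:,None],K,c['dist_coeffs'])[:,0]
    M=c['mount'];R=Rn.from_rotvec(o['tool_rot']).as_matrix();C=R@M[:3,3]+o['tool_pos']
    d=(R@M[:3,:3]@np.c_[a,np.ones(len(a))].T).T
    return C+d*((z-C[2])/d[:,2])[:,None]
E
python3 -c "
from h import *
w=wray([(264,189),(354,187),(353,306),(271,306)],.08,get_obs());print(w.round(4),w.mean(0))
for i in range(4):
  d=w[(i+1)%4]-w[i];print(np.hypot(*d[:2]),np.degrees(np.arctan2(d[1],d[0])))"
```

```text
[[0.5662 0.2804 0.08  ]
 [0.6207 0.2941 0.08  ]
 [0.6405 0.2148 0.08  ]
 [0.5852 0.2022 0.08  ]] [0.60317619 0.24788965 0.08      ]
0.05623295927986304 14.05229791505307
0.08168430090350916 -75.97461507331198
0.056745514895535504 -167.14121496313007
0.08050412872929232 103.66895730746728
```

```bash
python3 -c "
from h import *
go(.604,.2475,.030,13.5)"
```

```text
t 2.45 pos [0.6097 0.2423 0.1507] yaw 12.86 tilt [-0.001  0.    -1.   ] spin -0.64 shift [  6.4  -4.2 120.7] q [0.26 0.18 1.61 0.   1.35 0.04] F [ 0.    0.46 -0.3 ] op 0.0853 grip 0.0
```

Call:
{"op": "servo_tool", "data": {
  "increments": [
    [1, 5.5, -4, 0, -0.6],
    [1, 0, 0, 20, 0],
    [1, 0, 0, 30, 0],
    [1, 0, 0, 30, 0],
    [1, 0, 0, 25, 0],
    [1, 0, 0, 15, 0],
    [1, 0, 0, 0, 0]
  ]
}}

```text
t: 3.32
tool_pos: [0.6025, 0.2476, 0.0292]
tool_rot: [-1.941, -2.467, 0.005]
contact_force: [0.0, -0.1, -0.1]
opening: 0.0854
grip_force: 0.0
```

```bash
python3 -c "
from h import *
go(.6043,.2466,.030,13.5)"
```

```text
t 3.33 pos [0.6025 0.2476 0.0292] yaw 13.61 tilt [-0.003 -0.001 -1.   ] spin 0.11 shift [-1.4  1.5 -0.8] q [ 0.28  0.31  1.68 -0.    1.16  0.04] F [ 0.04 -0.09 -0.14] op 0.0854 grip 0.0
```

Now close, lift 20 mm and hold to weigh.

Call:
{"op": "servo_tool", "data": {
  "increments": [
    [0.3, 0, 1.5, 0, 0],
    [0.3, 0, 0, 0, 0],
    [0.3, 0, 0, 0, 0],
    [0.3, 0, 0, 0, 0],
    [0.3, 0, 0, 0, 0],
    [0.3, 0, 0, 0, 0],
    [0.3, 0, 0, 0, 0]
  ],
  "force": 30
}}

```text
t: 4.2
tool_pos: [0.607, 0.2483, 0.033]
tool_rot: [1.943, 2.467, 0.004]
contact_force: [0.8, 0.9, 6.0]
opening: 0.0592
grip_force: 35.1
```

Call:
{"op": "servo_tool", "data": {
  "increments": [
    [0.3, 0, 0, -5, 0],
    [0.3, 0, 0, -10, 0],
    [0.3, 0, 0, -5, 0],
    [0.3, 0, 0, 0, 0],
    [0.3, 0, 0, 0, 0],
    [0.3, 0, 0, 0, 0]
  ]
}}

```text
t: 4.95
tool_pos: [0.6054, 0.2478, 0.0508]
tool_rot: [-1.943, -2.468, 0.001]
contact_force: [0.0, -0.2, -2.4]
opening: 0.0595
grip_force: 34.6
```

Call:
{"op": "servo_tool", "data": {
  "increments": [
    [0.3, 0, 0, 0, 0]
  ]
}}

```text
t: 5.08
tool_pos: [0.6055, 0.2478, 0.051]
tool_rot: [-1.943, -2.468, 0.001]
contact_force: [-0.1, 0.2, -1.9]
opening: 0.0597
grip_force: 34.6
```

Call:
{"op": "servo_tool", "data": {
  "increments": [
    [0.3, 0, 0, 0, 0]
  ]
}}

```text
t: 5.2
tool_pos: [0.6056, 0.2479, 0.0512]
tool_rot: [-1.943, -2.468, 0.0]
contact_force: [0.3, 0.8, -1.1]
opening: 0.0598
grip_force: 34.6
```

About 1.7 N, so this one is empty. I'll set it back down and release.

Call:
{"op": "servo_tool", "data": {
  "increments": [
    [0.3, 0, 0, 8, 0],
    [0.3, 0, 0, 7, 0],
    [0.3, 0, 0, 4, 0],
    [0.3, 0, 0, 0, 0],
    [0.65, 0, 0, 0, 0],
    [1, 0, 0, 0, 0],
    [1, 0, 0, 0, 0],
    [1, 0, 0, 0, 0]
  ]
}}

```text
t: 6.2
tool_pos: [0.6057, 0.2479, 0.032]
tool_rot: [-1.943, -2.468, 0.0]
contact_force: [0.6, -0.3, -0.7]
opening: 0.0855
grip_force: 0.0
```

Call:
{"op": "servo_tool", "data": {
  "increments": [
    [1, 0, 0, -20, 0],
    [1, 0, 0, -40, 0],
    [1, 0, 0, -40, 0],
    [1, 0, 0, -20, 0],
    [1, 0, 0, 0, 0]
  ]
}}

```text
t: 6.82
tool_pos: [0.607, 0.2483, 0.155]
tool_rot: [1.942, 2.466, 0.006]
contact_force: [-0.3, -0.3, -0.5]
opening: 0.0858
grip_force: 0.0
```

```bash
python3 -c "
from h import *
go(.615,.001,.15,0.5)"
```

```text
t 6.83 pos [0.607  0.2483 0.155 ] yaw 13.57 tilt [ 0.004  0.001 -1.   ] spin 13.07 shift [-247.4    5.8    4.7] q [0.27 0.18 1.61 0.   1.35 0.04] F [-0.31 -0.33 -0.55] op 0.0858 grip 0.0
```

Call:
{"op": "servo_tool", "data": {
  "increments": [
    [1, 0, 0, 0, 7],
    [1, 0, 0, 0, 6.1],
    [1, -20, 1, 0, 0],
    [1, -40, 1, 0, 0],
    [1, -45, 1, 0, 0],
    [1, -45, 1, 0, 0],
    [1, -45, 1, 0, 0],
    [1, -35, 1, 0, 0],
    [1, -18, 0, 0, 0],
    [1, 0, 0, 0, 0],
    [1, 0, 0, 0, 0]
  ]
}}

```text
t: 8.2
tool_pos: [0.6135, 0.0007, 0.152]
tool_rot: [-2.211, -2.231, -0.0]
contact_force: [-0.5, 0.0, -0.1]
opening: 0.0853
grip_force: 0.0
```

```bash
python3 -c "
from h import *
go(.615,.001,.15,0.5)
im=get_image('wrist');cv2.imwrite('pics/w2.png',im[:,:,::-1])"
```

```text
t 8.2 pos [0.6135 0.0007 0.152 ] yaw 0.53 tilt [-0.001  0.001 -1.   ] spin 0.03 shift [0.2 1.5 2. ] q [-0.12  0.09  1.71  0.    1.34 -0.13] F [-0.45  0.03 -0.08] op 0.0853 grip 0.0
```

View pics/w2.png

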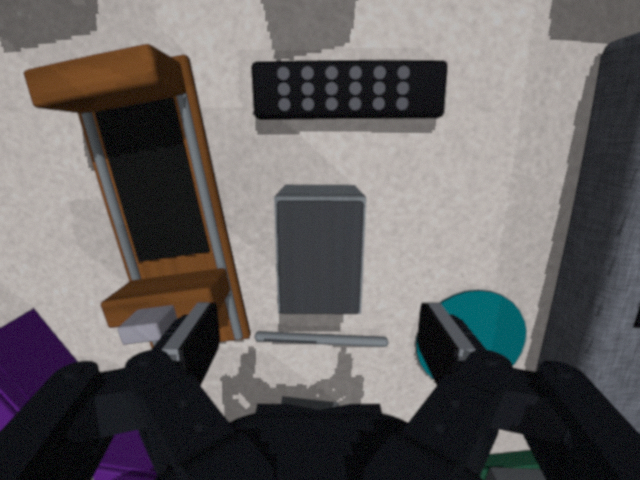

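The wrist view shows the middle tin's top at (275,197), (365,197), (360,312), (280,312), centred between the fingers. The holder is also well visible at left, so I'll enlarge it while weighing this tin.

```bash
python3 - <<'E'
from h import *
o=get_obs();o['tool_pos']=np.array([.6135,.0007,.152])
w=wray([(275,197),(365,197),(360,312),(280,312)],.08,o);print(w.round(4),w.mean(0))
im=cv2.imread("pics/w2.png")[35:355,10:270]
a=cv2.convertScaleAbs(cv2.resize(im,None,fx=1.85,fy=1.85,interpolation=cv2.INTER_CUBIC),alpha=1.6,beta=25)
for i in range(0,260,20): cv2.putText(a,str(10+i),(int(i*1.85),10),0,.35,(0,0,255),1)
for i in range(0,320,20): cv2.putText(a,str(35+i),(0,int(i*1.85)+4),0,.35,(0,0,255),1)
cv2.imwrite("pics/c3.png",a)
go(w.mean(0)[0],w.mean(0)[1],.03,.5)
E
```

```text
[[ 0.5856  0.0421  0.08  ]
 [ 0.6425  0.0426  0.08  ]
 [ 0.6429 -0.0379  0.08  ]
 [ 0.5869 -0.0384  0.08  ]] [0.61444209 0.00209851 0.08      ]
t 8.25 pos [0.6135 0.0011 0.1521] yaw 0.56 tilt [-0.  0. -1.] spin 0.06 shift [  1.    1.  122.1] q [-0.12  0.09  1.71  0.    1.34 -0.13] F [ 0.42  0.05 -0.32] op 0.0856 grip 0.0
```

View pics/c3.png

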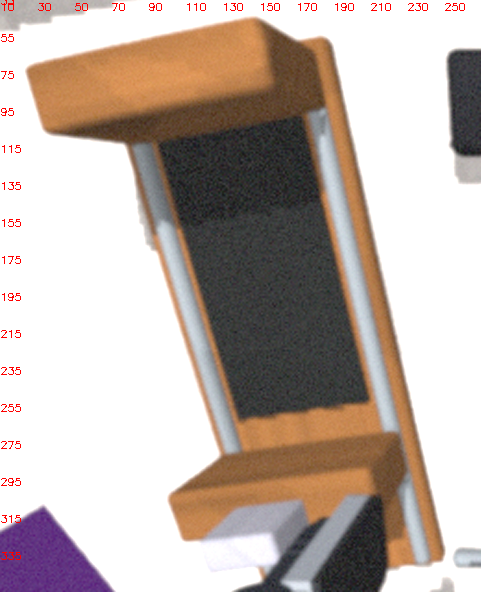

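```bash
python3 - <<'E'
from h import *
o=get_obs();o['tool_pos']=np.array([.6135,.0007,.152])
D=[((-45,115,62),(25.1,73.9)),((45,115,62),(151.6,44.7)),((45,90,62),(157,81.5)),((-45,90,62),(35.4,106.4)),((45,90,12),(185.7,93.4)),((-45,90,12),(79,112.3)),((50,120,10),(189,56.6)),((50,-130,10),(248.4,336.6)),((33,-38,12),(210,252.3)),((-33,-38,12),(139.7,262))]
L=np.array([d[0] for d in D])/1e3
W=np.array([wray([d[1]],d[0][2]/1e3,o)[0] for d in D])
r=least_squares(lambda p:(place(p,L)-W)[:,:2].ravel()*1e3,[.48,.016,.15],loss='soft_l1')
h=r.x;print(h,np.degrees(h[2]),r.fun.reshape(-1,2).round(1).tolist())
r2=least_squares(lambda p:np.r_[(place(p[:3],L)-np.c_[W[:,:2]*1,W[:,2]])[:,:2].ravel()],h)
c,s=np.cos(h[2]),np.sin(h[2])
for q,z in[((101.9,302.6),.061),((212.7,288),.061),((129,281),.012),((226,268.5),.012)]:
    w=wray([q],z,o)[0,:2]-h[:2];print("jaw",[round(c*w[0]+s*w[1],4),round(-s*w[0]+c*w[1],4)])
E
```

```text
[0.48016142 0.01645828 0.14533623] 8.327152710878812 [[-1.9, 3.6], [-0.0, 2.0], [2.3, -1.2], [-1.8, -0.8], [2.5, -0.8], [2.1, -1.0], [-0.8, 2.8], [0.9, -3.5], [-0.2, 0.4], [-1.2, 0.5]]
jaw [np.float64(-0.0418), np.float64(-0.0537)]
jaw [np.float64(0.0472), np.float64(-0.053)]
jaw [np.float64(-0.0471), np.float64(-0.0551)]
jaw [np.float64(0.044), np.float64(-0.0551)]
```

Call:
{"op": "servo_tool", "data": {
  "increments": [
    [1, 1, 1, 20, 0],
    [1, 0, 0, 30, 0],
    [1, 0, 0, 30, 0],
    [1, 0, 0, 25, 0],
    [1, 0, 0, 15, 0],
    [1, 0, 0, 0, 0],
    [0.3, 0, 0, 0, 0],
    [0.3, 0, 0, 0, 0],
    [0.3, 0, 0, 0, 0],
    [0.3, 0, 0, 0, 0],
    [0.3, 0, 0, 0, 0],
    [0.3, 0, 0, 0, 0]
  ],
  "force": 30
}}

```text
t: 9.75
tool_pos: [0.6156, 0.0009, 0.0339]
tool_rot: [2.211, 2.229, 0.002]
contact_force: [-2.0, -0.1, 5.5]
opening: 0.0592
grip_force: 35.7
```

Call:
{"op": "servo_tool", "data": {
  "increments": [
    [0.3, 0, 0, -5, 0],
    [0.3, 0, 0, -10, 0],
    [0.3, 0, 0, -5, 0],
    [0.3, 0, 0, 0, 0],
    [0.3, 0, 0, 0, 0],
    [0.3, 0, 0, 0, 0]
  ]
}}

```text
t: 10.5
tool_pos: [0.6144, 0.001, 0.0518]
tool_rot: [-2.212, -2.23, 0.001]
contact_force: [0.3, 0.2, -4.9]
opening: 0.0599
grip_force: 34.7
```

Call:
{"op": "servo_tool", "data": {
  "increments": [
    [0.3, 0, 0, 0, 0]
  ]
}}

```text
t: 10.62
tool_pos: [0.6145, 0.001, 0.052]
tool_rot: [-2.212, -2.23, 0.001]
contact_force: [-0.5, -0.3, -5.4]
opening: 0.0595
grip_force: 34.7
```

Call:
{"op": "servo_tool", "data": {
  "increments": [
    [0.3, 0, 0, 0, 0]
  ]
}}

```text
t: 10.75
tool_pos: [0.6146, 0.0009, 0.0522]
tool_rot: [-2.212, -2.23, 0.0]
contact_force: [-0.5, -0.1, -4.8]
opening: 0.0596
grip_force: 34.7
```

This tin reads about 5 N, so it is the full one. I'll lift it clear and carry it to the holder.

Call:
{"op": "servo_tool", "data": {
  "increments": [
    [0.3, 0, 0, -15, 0],
    [0.3, 0, 0, -25, 0],
    [0.3, 0, 0, -15, 0],
    [0.3, 0, 0, 0, -4],
    [0.3, 0, 0, 0, -3.9],
    [0.3, 0, 0, 0, 0],
    [0.3, 0, 0, 0, 0]
  ]
}}

```text
t: 11.62
tool_pos: [0.6147, 0.0009, 0.1076]
tool_rot: [2.054, 2.376, 0.0]
contact_force: [0.3, 0.2, -4.9]
opening: 0.06
grip_force: 34.7
```

```bash
python3 -c "
from h import *
go(.4755,.053,.105,8.4)"
```

```text
t 11.62 pos [0.6147 0.0009 0.1076] yaw 8.31 tilt [ 0. -0. -1.] spin -0.09 shift [  71.9 -130.1    2.5] q [-0.12  0.13  1.74 -0.    1.27 -0.26] F [ 0.3   0.17 -4.88] op 0.06 grip 34.7
```

Call:
{"op": "servo_tool", "data": {
  "increments": [
    [0.3, 6, -10, 0, 0],
    [0.3, 12, -22, 0, 0],
    [0.3, 15, -28, 0, 0],
    [0.3, 15, -28, 0, 0],
    [0.3, 14, -25, 0, 0],
    [0.3, 10, -17, 0, 0],
    [0.3, 0, 0, 0, 0],
    [0.3, 0, 0, 0, 0]
  ]
}}

```text
t: 12.62
tool_pos: [0.4761, 0.0532, 0.1077]
tool_rot: [2.053, 2.377, 0.001]
contact_force: [0.2, -0.6, -4.3]
opening: 0.0597
grip_force: 34.6
```

```bash
python3 -c "
from h import *
go(.4755,.053,.105,8.4)
im=get_image('scene');cv2.imwrite('pics/s2.png',cv2.convertScaleAbs(cv2.resize(im[180:300,250:410,::-1],None,fx=5,fy=5,interpolation=cv2.INTER_CUBIC),alpha=1.5,beta=25))"
```

```text
t 12.62 pos [0.4761 0.0532 0.1077] yaw 8.36 tilt [ 0.001 -0.    -1.   ] spin -0.04 shift [-0.1 -0.6  2.7] q [-0.04 -0.2   2.06 -0.    1.27 -0.19] F [ 0.16 -0.61 -4.29] op 0.0597 grip 34.6
```

View pics/s2.png

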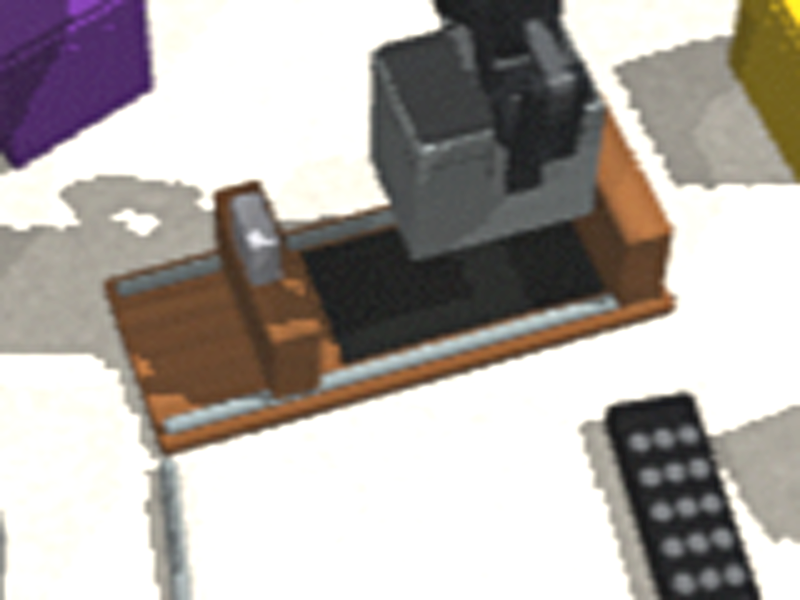

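The tin hangs over the dark seat, aligned with the holder, with its near end next to the end block (600,200) and clear of the jaw (280,330). I'll lower it.

Call:
{"op": "servo_tool", "data": {
  "increments": [
    [0.3, 0, 0, 10, 0],
    [0.3, 0, 0, 20, 0],
    [0.3, 0, 0, 15, 0],
    [0.3, 0, 0, 8, 0],
    [0.3, 0, 0, 5, 0],
    [0.3, 0, 0, 0, 0],
    [0.3, 0, 0, 0, 0]
  ]
}}

```text
t: 13.55
tool_pos: [0.4762, 0.0533, 0.05]
tool_rot: [2.053, 2.377, 0.001]
contact_force: [-0.6, 0.1, -4.6]
opening: 0.0599
grip_force: 34.6
```

Call:
{"op": "servo_tool", "data": {
  "increments": [
    [0.3, 0, 0, 2, 0],
    [0.3, 0, 0, 2, 0],
    [0.3, 0, 0, 0, 0]
  ]
}}

```text
t: 13.92
tool_pos: [0.4761, 0.0533, 0.0458]
tool_rot: [2.053, 2.377, 0.001]
contact_force: [0.2, 0.7, -1.8]
opening: 0.0599
grip_force: 35.0
```

Call:
{"op": "servo_tool", "data": {
  "increments": [
    [0.3, 0, 0, 0.5, 0],
    [0.65, 0, 0, 0, 0],
    [1, 0, 0, 0, 0],
    [1, 0, 0, 0, 0],
    [1, 0, 0, 0, 0],
    [1, 0, 0, -20, 0],
    [1, 0, 0, -40, 0],
    [1, 0, 0, -40, 0],
    [0, 0, 0, -15, 0],
    [0, 0, 0, 0, 0]
  ]
}}

```text
t: 15.18
tool_pos: [0.4761, 0.0532, 0.1603]
tool_rot: [2.053, 2.376, 0.002]
contact_force: [-0.6, -0.4, -0.8]
opening: 0.0516
grip_force: 0.0
```

```bash
python3 -c "
from h import *
c,s=np.cos(np.radians(8.4)),np.sin(np.radians(8.4))
for ly in(-.110,-.095): print(.481-s*ly,.0163+c*ly); go(.481-s*ly,.0163+c*ly,.14,8.4)
im=get_image('wrist');cv2.imwrite('pics/w3.png',im[:,:,::-1])"
```

```text
0.49706913314186524 -0.09251995662592873
t 15.18 pos [0.4761 0.0532 0.1603] yaw 8.37 tilt [ 0.002 -0.    -1.   ] spin -0.03 shift [-147.2   -0.6   20.4] q [-0.04 -0.25  2.02 -0.    1.38 -0.19] F [-0.64 -0.44 -0.77] op 0.0516 grip 0.0
0.4948778877134291 -0.07768087163148389
t 15.18 pos [0.4761 0.0532 0.1603] yaw 8.37 tilt [ 0.002 -0.    -1.   ] spin -0.03 shift [-132.2   -0.6   20.4] q [-0.04 -0.25  2.02 -0.    1.38 -0.19] F [-0.64 -0.44 -0.77] op 0.0516 grip 0.0
```

View pics/w3.png

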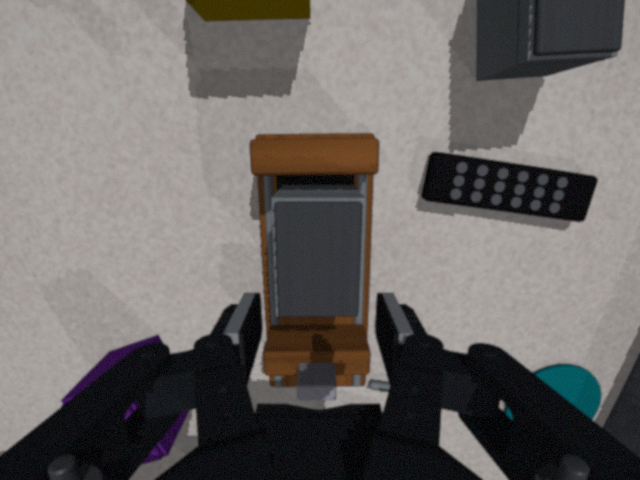

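The tin stands centred and square in the holder (275–363, 197–318). There is a gap to the block above it, and the jaw is below at row ~330–370. I'll move the closed fingers behind the jaw.

Call:
{"op": "servo_tool", "data": {
  "increments": [
    [0, -15, 0, 0, 0],
    [0, -30, 0, 0, 0],
    [0, -40, 0, 0, 0],
    [0, -35, 0, 0, 0],
    [0, -17, 0, 0, 0],
    [0, -8, 0, 0, 0],
    [0, 0, 0, 15, 0],
    [0, 0, 0, 35, 0],
    [0, 0, 0, 40, 0],
    [0, 0, 0, 25, 0],
    [0, 0, 0, 10, 0],
    [0, 0, 0, 0, 0]
  ]
}}

```text
t: 16.73
tool_pos: [0.4961, -0.0894, 0.034]
tool_rot: [-2.051, -2.377, 0.001]
contact_force: [-0.1, 0.1, 0.8]
opening: 0.0001
grip_force: 0.0
```

```bash
python3 -c "
from h import *
c,s=np.cos(np.radians(8.4)),np.sin(np.radians(8.4))
ly=-.108;go(.481-s*ly,.0163+c*ly,.035,8.4)"
```

```text
t 16.73 pos [ 0.4961 -0.0894  0.034 ] yaw 8.42 tilt [-0.002  0.001 -1.   ] spin 0.02 shift [-1.3  0.5 -1. ] q [-0.33 -0.02  2.04  0.    1.12 -0.47] F [-0.12  0.11  0.77] op 0.0001 grip 0.0
```

Call:
{"op": "servo_tool", "data": {
  "increments": [
    [0, 5, 0, 0, 0],
    [0, 5, 0, 0, 0],
    [0, 3, 0, 0, 0],
    [0, 2, 0, 0, 0],
    [0, 2, 0, 0, 0],
    [0, 2, 0, 0, 0],
    [0, 2, 0, 0, 0],
    [0, 2, 0, 0, 0]
  ]
}}

```text
t: 17.73
tool_pos: [0.4934, -0.0676, 0.0349]
tool_rot: [2.053, 2.377, -0.001]
contact_force: [-0.3, -3.1, 0.7]
opening: -0.0002
grip_force: 0.0
```

Call:
{"op": "servo_tool", "data": {
  "increments": [
    [0, 2, 0, 0, 0],
    [0, 2, 0, 0, 0],
    [0, 2, 0, 0, 0],
    [0, 2, 0, 0, 0],
    [0, 2, 0, 0, 0],
    [0, 2, 0, 0, 0]
  ]
}}

```text
t: 18.48
tool_pos: [0.4916, -0.0554, 0.0348]
tool_rot: [2.053, 2.378, 0.0]
contact_force: [-0.0, -1.9, 0.7]
opening: -0.0002
grip_force: 0.0
```

Call:
{"op": "servo_tool", "data": {
  "increments": [
    [0, 2, 0, 0, 0],
    [0, 2, 0, 0, 0],
    [0, 2, 0, 0, 0],
    [0, 2, 0, 0, 0],
    [0, 2, 0, 0, 0],
    [0, 2, 0, 0, 0]
  ]
}}

```text
t: 19.23
tool_pos: [0.4898, -0.0436, 0.0348]
tool_rot: [2.053, 2.378, -0.0]
contact_force: [-1.2, -2.4, 0.7]
opening: 0.0002
grip_force: 0.0
```

Call:
{"op": "servo_tool", "data": {
  "increments": [
    [0, 2, 0, 0, 0],
    [0, 2, 0, 0, 0],
    [0, 2, 0, 0, 0],
    [0, 1, 0, 0, 0],
    [0, 1, 0, 0, 0],
    [0, 1, 0, 0, 0]
  ]
}}

```text
t: 19.98
tool_pos: [0.4886, -0.0347, 0.0348]
tool_rot: [-2.054, -2.377, -0.0]
contact_force: [-1.0, -1.6, 0.7]
opening: -0.0001
grip_force: 0.0
```

Call:
{"op": "servo_tool", "data": {
  "increments": [
    [0, 1, 0, 0, 0],
    [0, 1, 0, 0, 0],
    [0, 1, 0, 0, 0],
    [0, 1, 0, 0, 0],
    [0, 1, 0, 0, 0]
  ]
}}

```text
t: 20.6
tool_pos: [0.4878, -0.0298, 0.0348]
tool_rot: [-2.053, -2.377, 0.0]
contact_force: [-0.2, -2.7, 0.1]
opening: 0.0002
grip_force: 0.0
```

Call:
{"op": "servo_tool", "data": {
  "increments": [
    [0, 1, 0, 0, 0],
    [0, 1, 0, 0, 0],
    [0, 1, 0, 0, 0]
  ]
}}

```text
t: 20.98
tool_pos: [0.4874, -0.0268, 0.0348]
tool_rot: [-2.053, -2.378, 0.0]
contact_force: [0.1, -2.8, 0.6]
opening: 0.0001
grip_force: 0.0
```

Call:
{"op": "servo_tool", "data": {
  "increments": [
    [0, 1, 0, 0, 0],
    [0, 1, 0, 0, 0]
  ]
}}

```text
t: 21.22
tool_pos: [0.4871, -0.0252, 0.0348]
tool_rot: [2.053, 2.377, -0.001]
contact_force: [-0.0, -5.6, 0.2]
opening: 0.0002
grip_force: 0.0
```

Call:
{"op": "servo_tool", "data": {
  "increments": [
    [0, 1, 0, 0, 0],
    [0, 1, 0, 0, 0],
    [0, 1, 0, 0, 0],
    [0, 1, 0, 0, 0]
  ]
}}

```text
t: 21.72
tool_pos: [0.4865, -0.0213, 0.0348]
tool_rot: [2.053, 2.377, -0.001]
contact_force: [-0.5, -4.5, 0.3]
opening: -0.0003
grip_force: 0.0
```

Call:
{"op": "servo_tool", "data": {
  "increments": [
    [0, 0.7, 0, 0, 0],
    [0, 0.7, 0, 0, 0],
    [0, 0.6, 0, 0, 0]
  ]
}}

```text
t: 22.1
tool_pos: [0.4862, -0.0193, 0.0348]
tool_rot: [2.053, 2.377, -0.001]
contact_force: [-1.5, -5.4, -0.1]
opening: -0.0001
grip_force: 0.0
```

Call:
{"op": "servo_tool", "data": {
  "increments": [
    [0, 0.5, 0, 0, 0],
    [0, 0.5, 0, 0, 0]
  ]
}}

```text
t: 22.35
tool_pos: [0.486, -0.0183, 0.0348]
tool_rot: [2.053, 2.377, -0.001]
contact_force: [-1.9, -4.4, -0.2]
opening: -0.0004
grip_force: 0.0
```

Call:
{"op": "servo_tool", "data": {
  "increments": [
    [0, 0.5, 0, 0, 0],
    [0, 0.5, 0, 0, 0]
  ]
}}

```text
t: 22.6
tool_pos: [0.4859, -0.0173, 0.0348]
tool_rot: [2.053, 2.377, -0.001]
contact_force: [-0.6, -5.0, 1.3]
opening: 0.0001
grip_force: 0.0
```

Call:
{"op": "servo_tool", "data": {
  "increments": [
    [0, 0.5, 0, 0, 0],
    [0, 0.5, 0, 0, 0]
  ]
}}

```text
t: 22.85
tool_pos: [0.4857, -0.0163, 0.0348]
tool_rot: [2.053, 2.377, -0.001]
contact_force: [-0.6, -4.1, 0.8]
opening: 0.0003
grip_force: 0.0
```

Call:
{"op": "servo_tool", "data": {
  "increments": [
    [0, 0.5, 0, 0, 0],
    [0, 0.5, 0, 0, 0]
  ]
}}

```text
t: 23.1
tool_pos: [0.4856, -0.0154, 0.0348]
tool_rot: [2.053, 2.377, -0.001]
contact_force: [-0.7, -5.1, 0.2]
opening: -0.0001
grip_force: 0.0
```

Call:
{"op": "servo_tool", "data": {
  "increments": [
    [0, 0.5, 0, 0, 0],
    [0, 0.5, 0, 0, 0]
  ]
}}

```text
t: 23.35
tool_pos: [0.4855, -0.0146, 0.0348]
tool_rot: [2.053, 2.377, -0.002]
contact_force: [0.0, -7.5, 0.4]
opening: -0.0
grip_force: 0.0
```

Call:
{"op": "servo_tool", "data": {
  "increments": [
    [0, 0, 0, 0, 0]
  ]
}}

```text
t: 23.48
tool_pos: [0.4855, -0.0146, 0.0348]
tool_rot: [2.053, 2.377, -0.002]
contact_force: [-0.8, -6.9, -0.2]
opening: 0.0001
grip_force: 0.0
```

Call:
{"op": "servo_tool", "data": {
  "increments": [
    [0, 0.3, 0, 0, 0]
  ]
}}

```text
t: 23.6
tool_pos: [0.4855, -0.0146, 0.0348]
tool_rot: [2.052, 2.377, -0.002]
contact_force: [-0.1, -8.1, -0.9]
opening: -0.0002
grip_force: 0.0
```

Call:
{"op": "servo_tool", "data": {
  "increments": [
    [0, 0, 0, 0, 0]
  ]
}}

```text
t: 23.72
tool_pos: [0.4855, -0.0146, 0.0348]
tool_rot: [2.052, 2.377, -0.002]
contact_force: [-0.8, -7.5, -0.6]
opening: -0.0004
grip_force: 0.0
```

It has stopped dead at the block. I'll bring the push up a little and hold it.

Call:
{"op": "servo_tool", "data": {
  "increments": [
    [0, 0.4, 0, 0, 0],
    [0, 0.2, 0, 0, 0],
    [0, 0, 0, 0, 0],
    [0, 0, 0, 0, 0],
    [0, 0, 0, 0, 0],
    [0, 0, 0, 0, 0]
  ]
}}

```text
t: 24.48
tool_pos: [0.4855, -0.0146, 0.0348]
tool_rot: [2.052, 2.376, -0.004]
contact_force: [0.3, -10.3, -1.0]
opening: -0.0001
grip_force: 0.0
```

Call:
{"op": "servo_tool", "data": {
  "increments": [
    [0, 0, 0, 0, 0],
    [0, 0, 0, 0, 0],
    [0, 0, 0, 0, 0],
    [0, 0, 0, 0, 0],
    [0, 0, 0, 0, 0],
    [0, 0, 0, 0, 0]
  ]
}}

```text
t: 25.22
tool_pos: [0.4855, -0.0146, 0.0348]
tool_rot: [2.052, 2.376, -0.004]
contact_force: [-0.9, -10.8, -0.2]
opening: 0.0002
grip_force: 0.0
```

Firmly seated at about 10 N. I'll back off, rise and check.

Call:
{"op": "servo_tool", "data": {
  "increments": [
    [0, -1, 0, 0, 0],
    [0, -2, 0, 0, 0],
    [0, -5, 0, 0, 0],
    [0, -15, 0, 0, 0],
    [0, -17, 0, 0, 0],
    [0, 0, 0, -20, 0],
    [0, 0, 0, -40, 0],
    [0, 0, 0, -50, 0],
    [0, 0, 0, -40, 0],
    [0, 0, 0, 0, 0]
  ]
}}

```text
t: 26.48
tool_pos: [0.4939, -0.0543, 0.1896]
tool_rot: [2.049, 2.371, 0.006]
contact_force: [-0.7, 0.5, -0.5]
opening: 0.0002
grip_force: 0.0
```

```bash
python3 -c "
from h import *
im=get_image('wrist')[:,:,::-1];go(.5,0,.1,8.4)
sc=get_image('scene')[:,:,::-1]
a=cv2.resize(im[60:400,180:460],None,fx=1.4,fy=1.4);b=cv2.resize(sc[190:310,190:480],(400,166));b=cv2.resize(sc[195:295,260:390],(400,308),interpolation=cv2.INTER_CUBIC);d=cv2.resize(sc[225:325,190:480],(400,138))
h=a.shape[0];z=np.zeros((h,400,3),np.uint8);z[:308]=b;z[320:458]=d
cv2.imwrite('pics/f.png',cv2.convertScaleAbs(np.hstack([a,z]),alpha=1.4,beta=20))"
```

```text
t 26.52 pos [ 0.4924 -0.0539  0.1868] yaw 8.32 tilt [ 0.004 -0.001 -1.   ] spin -0.08 shift [52.3 15.1 86.8] q [-0.26 -0.24  1.96 -0.    1.42 -0.4 ] F [-0.5   0.23 -0.38] op -0.0002 grip 0.0
```

View pics/f.png

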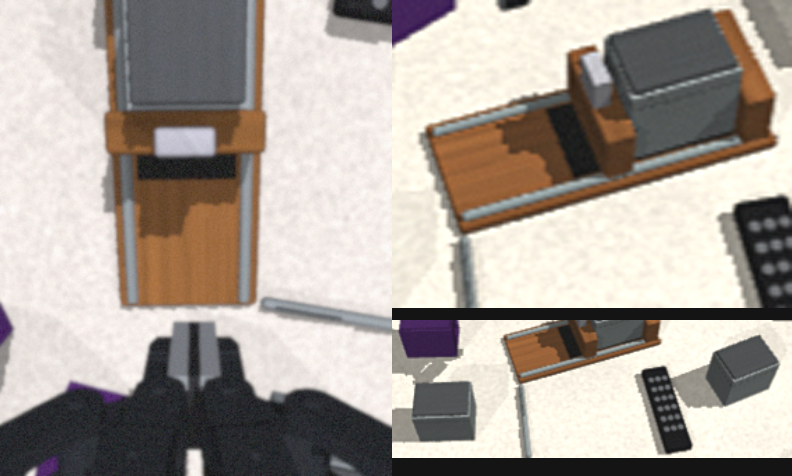

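The tin is clamped between jaw and block with no visible gap. The other tins, the pen and the remote are where they were, and the gripper is clear.

```bash
python3 -c "
from station import *
print(finish_job())"
```

```text
the job is handed in; nothing more can be done
None
```

The middle tin was the heavy one (about 5 N when lifted). It now stands in the holder, pressed against the end block with about 10 N and no visible gap, and I handed the job in at about 26.5 s. The right tin weighed empty and went back in its place, and the left one was never lifted.

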